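# Square a heel piece in the bench stop and lay it on the upturned shoe's heel

## Task

Slide the loose D-shaped heel piece over the bench into the steel corner stop, so that its straight front edge lies flush against the long wall and its straight side touches the short wall, and let go of it there. Then pick it up and lay it flat on the heel of the upturned shoe, round end over round end, flush with the heel all round. Do not disturb the tin, hammer or brush.

Things in the scene. Friction and masses are not known exactly. Their poses are not given: they have to be found in the camera images.
- lift_center (a point): Centre, half-way up, of the heel piece: a loose flat tan leatherboard plate, 8 mm thick, 78 mm long (x), 54 mm wide (y), about 50 g, D-shaped: straight front edge at x = +39 mm over the full width, sides at y = +-27 mm straight from x = -12 to +39 mm, back a half circle of 27 mm radius about x = -12 mm. z is up.
- lift_back (a point): Hindmost point of the heel piece's round end, 39 mm from its centre along its -x, half-way up.
- stop_corner (a point): Inner corner, at bench height, of the fixed steel corner stop on the bench. Long wall: plane x = 0, from y = -70 to +8 mm. Short wall: plane y = 0, from x = -20 to 0. Walls are 12 mm high and 8 mm thick, lying behind those planes (+x, +y); a 3 mm thick foot reaches 38 mm behind the long wall. The pocket is x < 0, y < 0; its floor is the bench.
- stop_home (a point): Fixed point of the stop, same axes, at x = -39, y = -27, z = 4 mm from the corner: the heel piece's centre lies here when it is home, its straight front (+x) on the long wall and its +y side on the short wall. The short wall then ends 19 mm ahead of the piece's centre, so fingers can grip both sides at the centre.
- heel_seat (a point): Centre of the flat top of the upturned black shoe's heel, about 150 mm above the bench; the shoe is fixed sole up on an iron last stand. The heel has the heel piece's D outline, 78 by 54 mm, in the same axes: straight front at +x (towards the toe), round back at -x, z up. The sole ahead of it is lower; the toe ends 227 mm ahead of this point.
- heel_seat_back (a point): Hindmost point of the shoe heel's round end, on its top, 39 mm from the heel's centre along its -x.
- tin: Closed metal tin, 72 mm wide and 85 mm high, standing loose on the bench; origin at the centre of its underside. Leave alone.
- hammer: Hammer lying loose on the bench, 260 mm long along its x, handle to -x. Leave alone.
- brush: Brush lying loose on the bench, 200 mm long along its x, handle to -x. Leave alone.
Things that resemble listed ones, but are neither listed nor needed, are in the scene too. Of the things like the part that bears lift_center, leave any that is green, orange or turquoise; of the rest the smaller one is meant.

How it is judged:
By the outcome, as a careful person would: the job done as asked, in the order asked, and still so for the second after the job is handed in, with the robot touching nothing.
It also fails if it takes over 72 s, if anything falls off the work surface, if the arm or the gripper's body presses on something with over 40 N, if the wrist force passes 120 N, or if a joint passes its speed limit or range.

## Robot

A 6-joint arm with a two-finger parallel gripper is mounted at the origin on the work surface. World frame = base frame: x ahead of the robot, y to its left, z up, the work surface at z = 0. Lengths are in m, angles in rad, forces in N, time in s.
With the tool pointing down it reaches from about 0.25 to 0.775 m from the base axis. Payload 4 kg.
Tool frame: the origin (TCP) lies at the very end of the fingers, on their centre line; the grasp point (between the pads) lies 19 mm behind it; z points along the fingers, x is the direction in which the jaws open and shut, and the axes are right-handed (so a half turn about z gives the same grasp; the last joint's range is limited). The gripper opens to 85 mm and grips with 20 to 120 N. Pads are 22 mm wide; open, the fingers measure 114 mm over their backs; the gripper's body (76 mm by 85 mm) begins 54 mm behind the grasp point. The pads swing forward as they close: fully open they stand 13 mm farther back than shut.
Start: joints at [1.221, 0.087, 1.371, -0, 1.684, -0.103], TCP at [0.134, 0.533, 0.231] pointing down, gripper open.
Joint ranges: [-3.1, 3.1], [-0.76, 2.03], [0.27, 2.55], [-1.08, 4.22], [0.17, 2.65], [-2.57, 2.57]. Speed limits (rad/s): [2.79, 2.79, 3.14, 3.14, 3.14, 3.14].

## Interface

Orientations are given as a rotation vector (axis times angle).
In Python, from cell import reach, line_to, move_joints, grip, pause, solve_ik, observe, camera, Unreachable, finish_job gives the robot as it stands. The module is installed in compiled form; this text tells all that it offers. Calls block until the motion is done:
- reach(position, orientation): joint-space move of the TCP to a pose.
- line_to(position, max_speed=0.15, orientation=None): straight line of the TCP; orientation=None keeps the orientation; max_speed is the mean speed in m/s.
- move_joints(angles): joint-space move.
- grip(opening, newtons=None): finger opening in m; newtons is the grip in N (None keeps the last); returns when the fingers have stopped.
- pause(seconds).
- solve_ik(position, orientation): joint angles nearest the present ones, or None.
- observe(): the state.
- camera(name): name is "scene" or "top"; returns a dict with "color" (384x512x3 uint8, red, green, blue), "vertical_fov" (degrees; the focal length in pixels is half the picture's height over the tangent of half this angle, whatever the lens; pixels are square), "cx", "cy" (the principal point, pixels), "rvec" (rotation vector, rad) and "tvec" (3), from world to camera coordinates, as OpenCV has them. Camera axes: x right, y down, z forward; pixel columns grow to the right and rows downward; lengths in m; the calibration is good to about 2 mm. A picture is of the moment at which its call begins. There is no depth.
A pose or a line that the arm cannot do raises Unreachable and nothing moves.
- finish_job(): hands the job in, once; it reports no verdict.
The state is a dict: "time_s": time; "qpos": joint angles; "qvel": joint speeds; "effort": joint torques, N m; "tool_pos": TCP position; "orientation": TCP orientation; "ft_force": force on the tool from outside, world axes, zero at the start; "moment": the same for the moment, N m; "finger_gap": finger opening in m.
Only numpy, scipy, OpenCV 4.12 (cv2) and the standard library are available. Lean on these libraries where they do the work, as an engineer would, in place of code of your own. Each camera call takes 0.05 s, during which the arm holds its last target. There are 200 camera calls.

## Working session

There is one attempt and no reset: what is moved stays moved. The work goes in short steps, each a Python script; the robot and the scene stay as the last script left them, time stands still between calls to the robot, and variables do not carry over. Pictures are saved under pics/ and viewed, about 8 in all and at most 12, crops included, and the job is handed in when it is done.

```bash
mkdir -p pics; cat > h.py <<'E'
import numpy as np, cv2
from cell import *
from scipy.spatial.transform import Rotation as R
def K(c):
    f=c["color"].shape[0]/2/np.tan(np.radians(c["vertical_fov"])/2)
    return np.array([[f,0,c["cx"]],[0,f,c["cy"]],[0,0,1.]])
def unproj(c,uv,z):
    uv=np.atleast_2d(uv).astype(float); M,_=cv2.Rodrigues(np.array(c["rvec"],float)); t=np.array(c["tvec"],float).ravel()
    d=(np.linalg.inv(K(c))@np.c_[uv,np.ones(len(uv))].T).T@M; o=-M.T@t
    return o+d*((z-o[2])/d[:,2])[:,None]
def proj(c,P):
    return cv2.projectPoints(np.atleast_2d(np.array(P,float)),np.array(c["rvec"],float),np.array(c["tvec"],float),K(c),None)[0][:,0]
def save(c,n,box=None,s=1):
    im=cv2.cvtColor(c["color"],cv2.COLOR_RGB2BGR)
    if box: im=im[box[1]:box[3],box[0]:box[2]]
    cv2.imwrite("pics/"+n,cv2.resize(im,None,fx=s,fy=s,interpolation=cv2.INTER_CUBIC))
def down(yaw): # tool x at angle yaw in world, z down
    c,s=np.cos(yaw),np.sin(yaw)
    return R.from_matrix(np.array([[c,s,0],[s,-c,0],[0,0,-1]])).as_rotvec()
E
python3 - <<'E'
from h import *
import pickle
for n in("top","scene"):
    c=camera(n); pickle.dump(c,open(n+"0.pkl","wb")); save(c,n+"0.png",s=1.5)
    print(n,c["vertical_fov"],c["cx"],c["cy"],-cv2.Rodrigues(np.array(c["rvec"]))[0].T@np.array(c["tvec"]).ravel())
E
```

```text
top 47.78922191295586 258.26891013087175 191.00162313670515 [0.35442765 0.00276159 1.55889975]
scene 45.216305669015995 253.91052392938437 197.10797898257894 [ 1.62584873 -0.81808473  1.31319567]
```

View pics/top0.png

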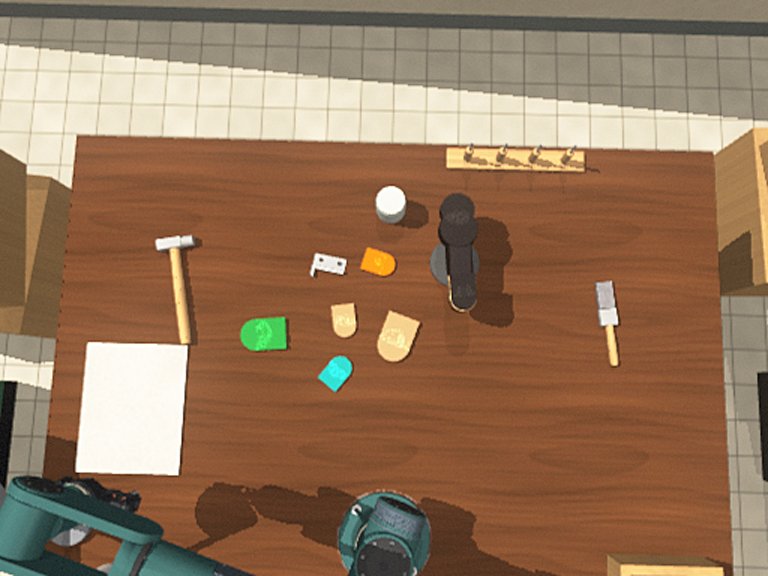

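View pics/scene0.png

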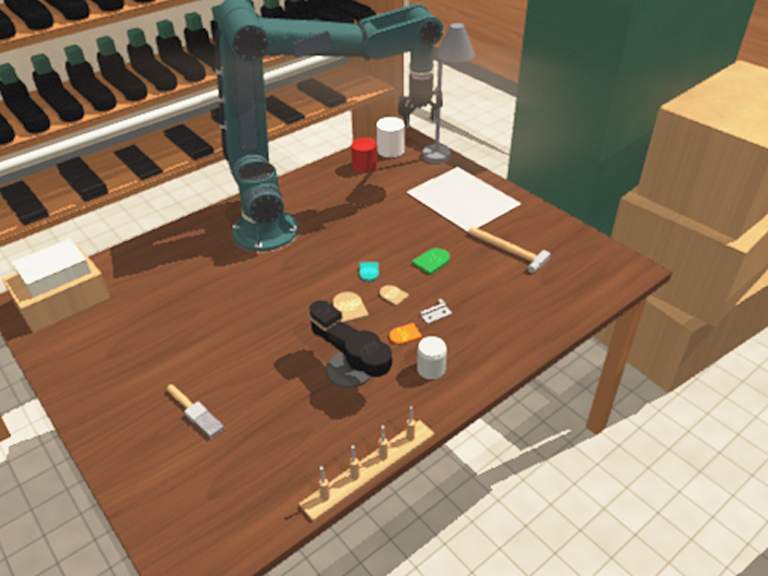

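Tan D pieces appear in the top view (1.5x) at (343,320), small, and (398,337), large. The green (264,334), orange (378,262) and turquoise (336,373) pieces are excluded, so I choose the small tan one at (343,320). The stop is at (328,265) and the shoe heel at (462,293). Next, one close crop.

```bash
python3 - <<'E'
from h import *
import pickle
c=pickle.load(open("top0.pkl","rb")); save(c,"crop1.png",(200,155,330,235),6)
E
```

```text
(no output)
```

View pics/crop1.png

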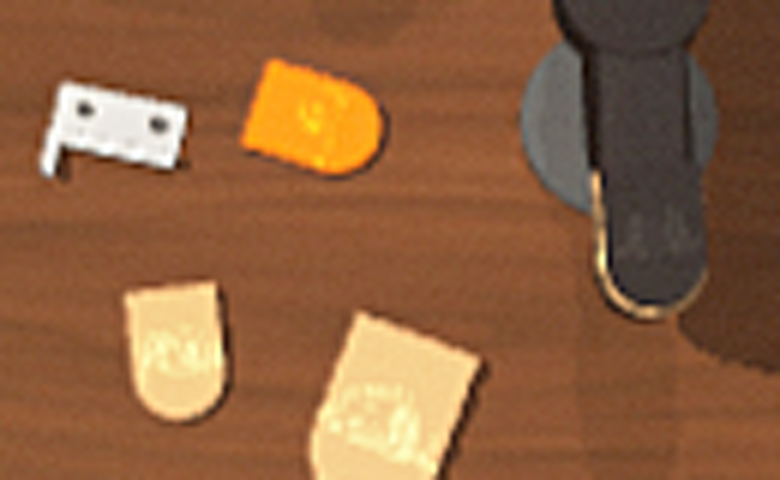

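The small tan piece at crop (180,350) is clearly the smaller of the two tan ones. In the same crop the stop's long wall is the lower edge of the plate, with the short wall at (50,165). The heel's round back is at (650,315). Next I fit outline models to the piece and stop, and look at the heel enlarged from both cameras.

```bash
cat >> h.py <<'E'
from scipy.optimize import minimize
a=np.linspace(np.pi/2,3*np.pi/2,25)
D=np.r_[[[.039,-.027],[.039,.027]],np.c_[-.012+.027*np.cos(a),.027*np.sin(a)]]
def place(xy,p,z):
    c,s=np.cos(p[2]),np.sin(p[2]); xy=np.array(xy)
    return np.c_[p[0]+c*xy[:,0]-s*xy[:,1],p[1]+s*xy[:,0]+c*xy[:,1],np.full(len(xy),z)]
def render(c,polys,box,S=8):
    x0,y0,x1,y1=box; m=np.zeros(((y1-y0)*S,(x1-x0)*S),np.float32)
    for P in polys:
        q=(proj(c,P)+.5-[x0,y0])*S
        cv2.fillPoly(m,[np.round((q-.5)*16).astype(np.int32)],1.,shift=4)
    m=cv2.resize(m,(x1-x0,y1-y0),interpolation=cv2.INTER_AREA)
    return m
def fit(c,build,p0,box,valid=None):
    """fit pose so that image = bg + mask*(fg-bg), colours solved linearly"""
    x0,y0,x1,y1=box; I=c["color"][y0:y1,x0:x1].astype(float).reshape(-1,3)
    def cost(v):
        p=np.array(p0)+np.array(v)*sc
        m=render(c,build(p),box).ravel(); A=np.c_[np.ones(len(m)),m]
        r=I-A@np.linalg.lstsq(A,I,rcond=None)[0]
        return np.sum(np.minimum(r**2,3000))/1e4
    sc=np.array([.004,.004,.07]+[.004]*(len(p0)-3))
    b=None
    for _ in range(3):
        r=minimize(cost,np.zeros(len(p0)),method="Nelder-Mead",options=dict(initial_simplex=np.r_[[np.zeros(len(p0))],np.eye(len(p0))],xatol=.01,fatol=1e-3)); p0=np.array(p0)+r.x*sc
    return p0,r.fun
def piece(z): return lambda p:[place(D,p,z-.008),place(D,p,z)]
def stop(p):
    f=.038
    return [place([[0,-.07],[f,-.07],[f,.008],[0,.008]],p,.003),place([[0,-.07],[.008,-.07],[.008,.008],[0,.008]],p,.012),
     place([[-.02,0],[.008,0],[.008,.008],[-.02,.008]],p,.012),place([[-.02,0],[.008,0],[.008,.008],[-.02,.008]],p,0)]
def bx(c,P,m): 
    q=proj(c,P); return [int(v) for v in np.r_[q.min(0)-m,q.max(0)+m+1]]
E
python3 - <<'E'
from h import *
import pickle
T=pickle.load(open("top0.pkl","rb"));S=pickle.load(open("scene0.pkl","rb"))
cr=lambda u,v:[200+(u+.5)/6-.5,155+(v+.5)/6-.5]
pc=unproj(T,cr(176,352),.008)[0]; st=unproj(T,cr(62,150),.012)[0]
print(pc,st)
for n,c in(("top",T),("scene",S)):
    p0=[pc[0],pc[1],.08]; print(n,"piece",fit(c,piece(.008),p0,bx(c,piece(.008)(p0)[1],3)))
    p0=[st[0],st[1],-.16]; print(n,"stop",fit(c,stop,p0,bx(c,np.vstack(stop(p0)),3)))
h=unproj(T,[cr(652,305),cr(600,180),cr(700,180)],.15); print(h)
i1=cv2.resize(T["color"][155:215,285:330],None,fx=8,fy=8,interpolation=cv2.INTER_CUBIC)
i2=cv2.resize(S["color"][190:250,200:250],None,fx=8,fy=8,interpolation=cv2.INTER_CUBIC)
cv2.imwrite("pics/heel.png",cv2.cvtColor(np.clip(np.hstack([i1,i2]).astype(float)*1.6,0,255).astype(np.uint8),cv2.COLOR_RGB2BGR))
E
```

```text
[0.49767974 0.10841618 0.008     ] [0.61764714 0.18135445 0.012     ]
top piece (array([0.49774669, 0.10877926, 0.13678578]), np.float64(27.261403411318852))
top stop (array([ 0.6230419 ,  0.18358952, -0.18716562]), np.float64(54.715221614393705))
scene piece (array([0.4954344 , 0.11166516, 0.14579998]), np.float64(25.983524600900484))
scene stop (array([ 0.62435379,  0.18398039, -0.19833843]), np.float64(52.73112794370401))
[[ 0.51722437 -0.15964451  0.15      ]
 [ 0.58546738 -0.13041453  0.15      ]
 [ 0.58695284 -0.18530111  0.15      ]]
```

View pics/heel.png

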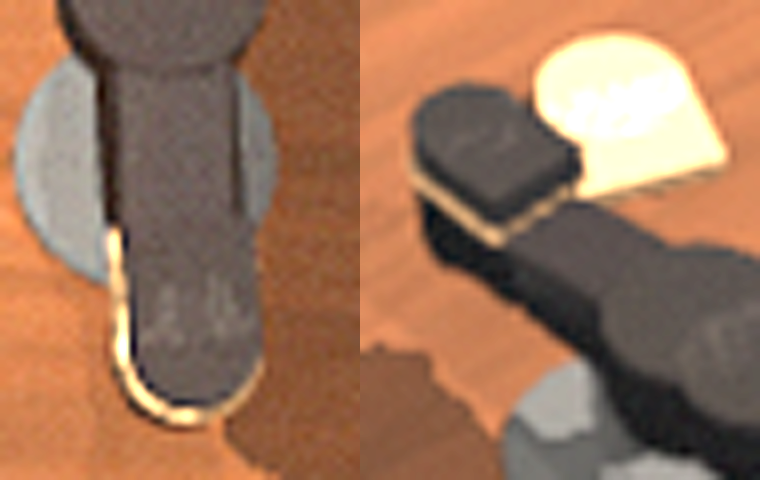

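Left panel (top view): the heel's dark D has side edges at about u=124 and 262 and its back at (187,406). Right panel (scene view): the front corners are at (490,210) and (580,155), with the round back near (455,85). I fit the D outline to these points.

```bash
python3 - <<'E'
from h import *
import pickle
from scipy.optimize import least_squares
T=pickle.load(open("top0.pkl","rb"));S=pickle.load(open("scene0.pkl","rb"))
t=np.array([(121,240),(125,300),(128,340),(145,385),(187,406),(230,395),(257,360),(262,310),(260,260)],float)
s=np.array([(415,130),(424,103),(455,86),(490,89),(520,102),(550,126),(550,173),(520,191),(491,208),(455,177),(428,155)],float)
t=(t+.5)/8-.5+[285,155]; s=(s-[360,0]+.5)/8-.5+[200,190]
def res(p,sep=None):
    r=[]
    for c,pts in((T,t),(S,s)):
        if sep is not None and c is not sep: continue
        q=proj(c,place(D,p,p[3])).astype(np.float32).reshape(-1,1,2)
        r+=[cv2.pointPolygonTest(q,(float(a),float(b)),True) for a,b in pts]
    return r+[(p[3]-.15)/.003]
for sep in(None,T,S):
    r=least_squares(res,[.555,-.158,0.03,.15],args=(sep,),x_scale=[.01,.01,.1,.01],diff_step=1e-3); print(r.x.round(4),np.round(r.fun,1))
print(observe()["tool_pos"],observe()["orientation"])
p=[.4965,.1102,.141]
for y in (p[2]+np.pi/2,p[2]-np.pi/2): print(solve_ik([p[0],p[1],.1],down(y)),solve_ik([.58,.15,.1],down(y-.33)),solve_ik([.555,-.158,.2],down(y-.1)))
E
```

```text
[ 0.5577 -0.1608  0.0463  0.1481] [-0.5 -0.2 -0.  -0.3 -0.3 -0.1 -0.1 -0.4 -0.4  0.5  0.2 -0.   0.4  0.1
  0.1 -0.2 -0.1 -0.1  0.   0.  -0.6]
[ 0.5565 -0.1607  0.0551  0.1501] [-0.4 -0.2 -0.  -0.1 -0.   0.1  0.1 -0.4 -0.5  0. ]
[ 0.5605 -0.1618  0.0236  0.15  ] [ 0.3 -0.1 -0.2  0.3  0.1  0.1  0.1  0.1  0.1  0.1 -0.  -0. ]
[0.13422928 0.53289838 0.2302195 ] [ 2.47711477  1.93043199 -0.002778  ]
[ 1.06892321e-01  5.99872721e-02  1.66443035e+00 -4.44089210e-16
  1.41717503e+00 -1.60490401e+00] [ 0.15845675  0.2546132   1.44138559  0.          1.44559386 -1.22333958] [-3.75590212e-01  1.55299733e-01  1.35717540e+00 -4.44089210e-16
  1.62911752e+00 -1.98738654e+00]
[ 1.06892321e-01  5.99872721e-02  1.66443035e+00 -4.44089210e-16
  1.41717503e+00  1.53668865e+00] [ 1.58456747e-01  2.54613204e-01  1.44138559e+00 -4.44089210e-16
  1.44559386e+00  1.91825307e+00] [-3.75590212e-01  1.55299733e-01  1.35717540e+00 -4.44089210e-16
  1.62911752e+00  1.15420611e+00]
```

Piece ≈ (0.4965, 0.110), yaw 0.14. Home pocket corner ≈ (0.6235, 0.1838), yaw −0.19. Heel ≈ (0.5575, −0.161), yaw 0.045. These agree with the stated sizes and heights. Next I approach and lower until contact.

```bash
python3 - <<'E'
from h import *
p=[.4965,.1102,.141]; o=down(p[2]-np.pi/2)
reach([p[0],p[1],.12],o); grip(.068,20); line_to([p[0],p[1],.015]); pause(.2)
f0=observe()["ft_force"][2]; z=.015
while z>-.012:
    z-=.001
    line_to([p[0],p[1],z],.02); s=observe(); 
    if abs(s["ft_force"][2]-f0)>2: break
print(z,s["tool_pos"],s["ft_force"],f0,s["time_s"],s["finger_gap"])
E
```

```text
-0.008000000000000007 [ 0.4964973   0.11020007 -0.00710243] [-1.1166838  -0.22659394  4.61696575] 0.30227112595672834 9.2667 0.06789714955312762
```

```bash
python3 - <<'E'
from h import *
p=[.4965,.1102]
line_to([*p,-.003],.03); grip(.05,20); pause(.2); s=observe()
print(s["tool_pos"],s["ft_force"],s["finger_gap"],s["time_s"])
c=camera("top"); save(c,"grip.png",(200,155,300,235),6)
E
```

```text
[ 0.49656131  0.11020915 -0.00301647] [-0.69049098  0.04359166  0.82784999] 0.053571836493862 10.0583
```

View pics/grip.png

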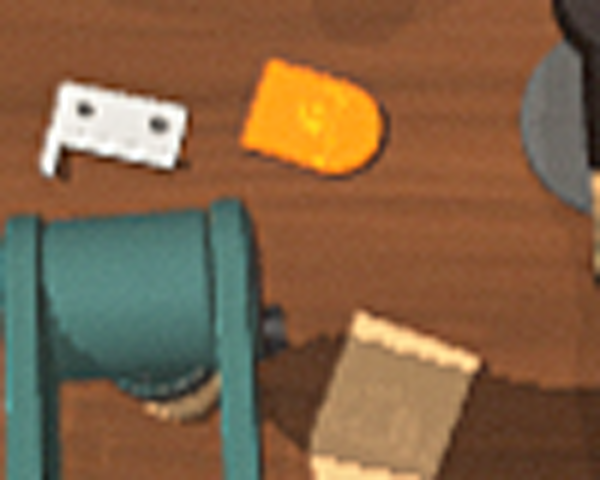

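The piece is held (gap 53.6 mm, its round end showing under the gripper at (190,400)). Next I slide it to the corner, guarding on force.

```bash
cat >> h.py <<'E'
YS=-.191; CS=np.array([.6237,.1838])
def Sx(u,v,yaw=None): # stop frame -> world xy
    return place([[u,v]],[*CS,YS],0)[0,:2]
def sf(f): 
    c,s=np.cos(YS),np.sin(YS); return np.array([c*f[0]+s*f[1],-s*f[0]+c*f[1]])
def push(u,v,z,axis,maxd,thr,step=.0005,hold=True):
    f0=sf(observe()["ft_force"])[axis]; d=0
    while d<maxd:
        d+=step; w=[u,v]; w[axis]+=d; line_to([*Sx(*w),z],.02)
        f=sf(observe()["ft_force"])-0
        if abs(f[axis]-f0)>thr: break
    print("axis",axis,"d",round(d,4),"uv",np.round(w,4),"f",f,f0); return w
E
python3 - <<'E'
from h import *
z=-.003; o=down(YS-np.pi/2)
line_to([*Sx(-.039-.025,-.027-.007),z],.1,o)
line_to([*Sx(-.039-.004,-.027-.007),z],.06); pause(.1)
w=push(-.043,-.034,z,0,.010,4)
w=push(w[0]-.001,w[1]+.002,z,1,.010,4)
w=push(*w,z,0,.004,4)
pause(.2); s=observe(); print(s["tool_pos"],s["ft_force"],s["finger_gap"],s["time_s"])
E
```

```text
axis 0 d 0.0025 uv [-0.0405 -0.034 ] f [-5.04932441 -0.32627842] 0.36752284353942766
axis 1 d 0.001 uv [-0.0415 -0.031 ] f [-2.75250091 -4.81114887] -0.3262784158860873
axis 0 d 0.0015 uv [-0.04  -0.031] f [-7.73406331 -4.8031823 ] -2.7525009084736536
[ 0.57702953  0.1603959  -0.00298597] [-7.49032165 -3.77638354  7.52998562] 0.05340693614760953 14.375
```

```bash
python3 - <<'E'
from h import *
import pickle
q=Sx(-.040,-.031); grip(.066); line_to([*q,.06],.12); s=observe(); print(s["time_s"])
reach([.40,.16,.20],down(YS-np.pi/2)); c=camera("top"); S=camera("scene"); pickle.dump((c,S),open("t1.pkl","wb"))
save(c,"home.png",(190,145,260,200),10)
p0=[*q,YS]
print(observe()["time_s"],q)
for n,k in(("top",c),("scene",S)):
    a=fit(k,piece(.008),p0,bx(k,piece(.008)(p0)[1],1)); b=fit(k,stop,[*CS,YS],bx(k,np.vstack(stop([*CS,YS])),1))
    r=sf(a[0][:2]-b[0][:2]); print(n,a,b,"rel",r)
E
```

```text
15.3333
16.3417 [0.57854234 0.16095737]
top (array([ 0.58312514,  0.15759648, -0.20979048]), np.float64(158.26009425359896)) (array([ 0.62255802,  0.18366164, -0.19070706]), np.float64(124.11648302794102)) rel [-0.03376755 -0.03307713]
scene (array([ 0.57955737,  0.16063136, -0.16081316]), np.float64(73.13570283551633)) (array([ 0.62352903,  0.18390323, -0.19025492]), np.float64(210.7579282349915)) rel [-0.03875408 -0.03119629]
```

View pics/home.png

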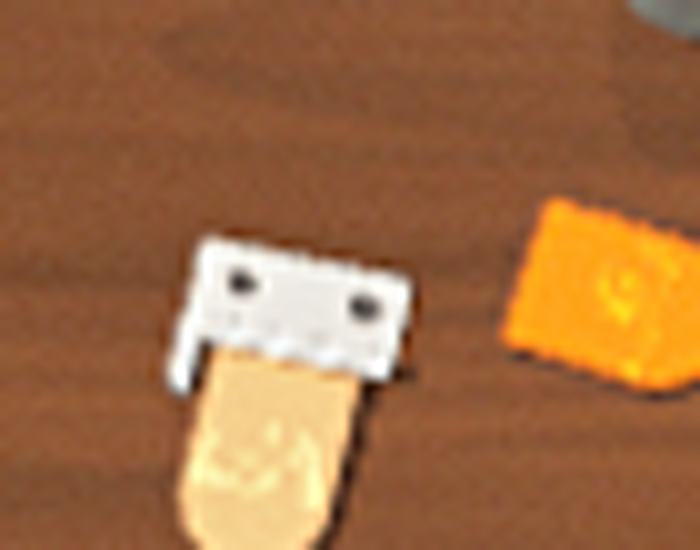

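The front is flush with the long wall, but a gap of about 4 mm remains at the short wall (crop (197–207,380)). The side force was probably friction from the front pressing on the long wall. I'll nudge with closed fingers: the side first, then the back.

```bash
python3 - <<'E'
from h import *
import pickle
o=down(YS-np.pi/2); z=.003
reach([*Sx(-.017,-.085),.06],o); grip(0); line_to([*Sx(-.017,-.085),z],.12); pause(.1)
w=push(-.017,-.085,z,1,.022,3,.001)
line_to([*Sx(w[0],w[1]-.006),z],.06); line_to([*Sx(w[0],w[1]-.006),.04],.15)
line_to([*Sx(-.100,-.027),.04],.2); line_to([*Sx(-.100,-.027),z],.12); pause(.1)
w=push(-.100,-.027,z,0,.018,3,.001)
line_to([*Sx(w[0]-.01,w[1]),z],.08); line_to([*Sx(w[0]-.01,w[1]),.05],.15)
reach([.40,.16,.20],o); c=camera("top"); S=camera("scene"); pickle.dump((c,S),open("t2.pkl","wb"))
i=[cv2.resize(k["color"][b[1]:b[3],b[0]:b[2]],None,fx=8,fy=8,interpolation=cv2.INTER_CUBIC) for k,b in((c,(200,155,245,210)),(S,(250,180,300,235)))]
cv2.imwrite("pics/home2.png",cv2.cvtColor(np.hstack(i),cv2.COLOR_RGB2BGR)); print(observe()["time_s"])
E
```

```text
axis 1 d 0.022 uv [-0.017 -0.063] f [-0.53252586  1.12430016] 0.42887385390901284
axis 0 d 0.012 uv [-0.088 -0.027] f [-4.31237378  0.40597223] -0.9309084078667413
30.625
```

View pics/home2.png

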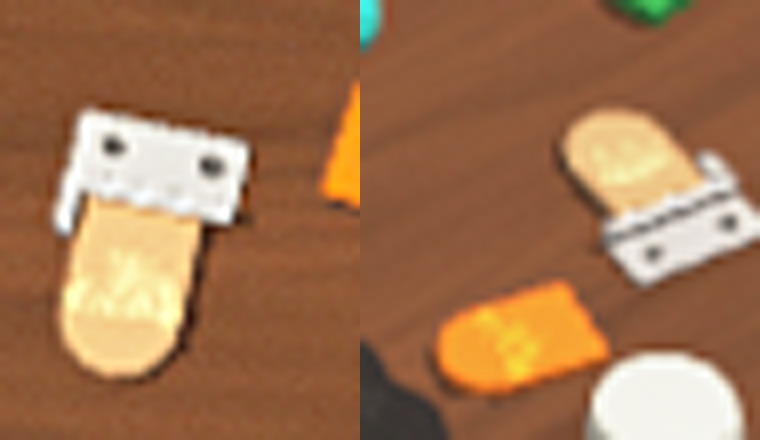

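The front is still flush. The side push ended before hitting firm resistance, so I repeat it from where it stopped.

```bash
python3 - <<'E'
from h import *
import pickle
o=down(YS-np.pi/2); z=.003
reach([*Sx(-.017,-.075),.04],o); line_to([*Sx(-.017,-.075),z],.15); line_to([*Sx(-.017,-.066),z],.08)
w=push(-.017,-.066,z,1,.014,3.5,.001)
line_to([*Sx(w[0],w[1]-.006),z],.08); line_to([*Sx(w[0],w[1]-.006),.06],.2)
reach([.42,.16,.16],o); c=camera("top"); S=camera("scene"); pickle.dump((c,S),open("t3.pkl","wb"))
i=[cv2.resize(k["color"][b[1]:b[3],b[0]:b[2]],None,fx=12,fy=12,interpolation=cv2.INTER_CUBIC) for k,b in((c,(205,165,235,205)),(S,(270,190,300,230)))]
cv2.imwrite("pics/home3.png",cv2.cvtColor(np.hstack(i),cv2.COLOR_RGB2BGR)); print(observe()["time_s"])
E
```

```text
axis 1 d 0.007 uv [-0.017 -0.059] f [-1.00038984 -5.57094417] -0.18438603527701503
35.6583
```

View pics/home3.png

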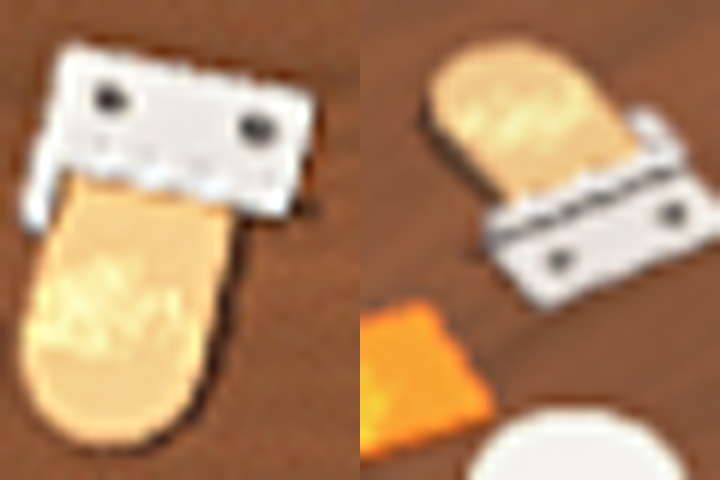

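The push stopped firmly at 5.4 N and the image shows the side on the short wall with the front on the long wall. A quick numeric check with the stop's pixels masked out (costs no robot time):

```bash
python3 - <<'E'
from h import *
import pickle
Cs=pickle.load(open("t3.pkl","rb"))
for k in Cs:
    c=dict(k); b=bx(c,np.vstack(stop([*CS,YS])+piece(.008)([*Sx(-.039,-.027),YS])),2)
    x0,y0,x1,y1=b; I=c["color"][y0:y1,x0:x1].astype(float)
    W=(cv2.dilate(render(c,stop([*CS,YS]),b),np.ones((3,3)))<.02)
    def cost(v):
        p=np.array([*Sx(-.039,-.027),YS])+np.array(v)*[.004,.004,.05]
        m=render(c,piece(.008)(p),b)[W]; A=np.c_[np.ones(len(m)),m]; J=I[W]
        r=J-A@np.linalg.lstsq(A,J,rcond=None)[0]; return np.minimum(r**2,3000).sum()/1e4
    r=minimize(cost,[0,0,0],method="Nelder-Mead",options=dict(initial_simplex=np.r_[[np.zeros(3)],np.eye(3)]))
    p=np.array([*Sx(-.039,-.027),YS])+r.x*[.004,.004,.05]
    print(p,"stop-frame",sf(p[:2]-CS),p[2]-YS,r.fun)
E
```

```text
[ 0.57886501  0.16429288 -0.16395793] stop-frame [-0.04031641 -0.02766389] 0.027042068952759263 27.07784691554606
[ 0.57842398  0.16684964 -0.12615094] stop-frame [-0.0412348  -0.02523736] 0.06484905778838512 17.791360448761342
```

The masked fit suggests a residual yaw of 1.5–3.5°, though the piece's shadow biases it. A last push on the back will square the front on the long wall.

```bash
python3 - <<'E'
from h import *
import pickle
o=down(YS-np.pi/2); z=.003
reach([*Sx(-.100,-.027),.04],o); line_to([*Sx(-.100,-.027),z],.15); line_to([*Sx(-.094,-.027),z],.08)
w=push(-.094,-.027,z,0,.012,6,.001)
line_to([*Sx(w[0]-.01,w[1]),z],.1); line_to([*Sx(w[0]-.01,w[1]),.05],.2)
reach([.42,.16,.16],o); Cs=(camera("top"),camera("scene")); pickle.dump(Cs,open("t4.pkl","wb")); print(observe()["time_s"])
for k in Cs:
    c=dict(k); b=bx(c,np.vstack(stop([*CS,YS])+piece(.008)([*Sx(-.039,-.027),YS])),2)
    x0,y0,x1,y1=b; I=c["color"][y0:y1,x0:x1].astype(float); J0=I[...,0]-I[...,2]  
    W=(cv2.dilate(render(c,stop([*CS,YS]),b),np.ones((3,3)))<.02)
    def cost(v):
        p=np.array([*Sx(-.039,-.027),YS])+np.array(v)*[.004,.004,.05]
        m=render(c,piece(.008)(p),b)[W]; J=I[W]; t=J[:,:2].sum(1); lo,hi=np.percentile(t,30),np.percentile(t,90); 
        t=np.clip((t-lo)/(hi-lo),0,1); return ((t-m)**2).sum()
    r=minimize(cost,[0,0,0],method="Nelder-Mead",options=dict(initial_simplex=np.r_[[np.zeros(3)],np.eye(3)]))
    p=np.array([*Sx(-.039,-.027),YS])+r.x*[.004,.004,.05]
    print(p,"stop-frame",sf(p[:2]-CS),p[2]-YS,r.fun)
E
```

```text
axis 0 d 0.007 uv [-0.087 -0.027] f [-8.6391295  -0.15927365] 0.0440739360773775
40.125
[ 0.57928523  0.16402435 -0.16760751] stop-frame [-0.03985285 -0.02784776] 0.023392489711934167 1.9385629161042364
[ 0.57852735  0.16629414 -0.14271464] stop-frame [-0.04102786 -0.02576313] 0.048285357504996296 4.9318039516366206
```

The piece is within about 1 mm of home and squared by an 8.6 N push. Now I pick it up, carry it over and lower it onto the heel under force guard.

```bash
python3 - <<'E'
from h import *
import pickle
yp=-.178; o=down(yp-np.pi/2); q=Sx(-.039,-.027)
reach([*q,.06],o); grip(.067,30); line_to([*q,-.003],.1); pause(.1); print(observe()["ft_force"])
grip(.05,30); print(observe()["finger_gap"]); line_to([*q,.06],.12)
H=[.5575,-.161]; o2=down(.042-np.pi/2)
line_to([*q,.22],.25); line_to([*H,.22],.2,o2); line_to([*H,.156],.12); pause(.2)
s=observe(); f0=s["ft_force"][2]; z=.156; print(s["time_s"],s["finger_gap"])
c=camera("scene"); pickle.dump(c,open("over.pkl","wb"));save(c,"over.png",(195,170,255,240),8)
while z>.138:
    z-=.001; line_to([*H,z],.03)
    if observe()["ft_force"][2]-f0>2: break
s=observe(); print(z,s["tool_pos"],s["ft_force"],f0,s["time_s"],s["finger_gap"])
E
```

```text
[0.69887717 0.59909859 0.33383469]
0.05286696394902004
46.8417 0.052499722118134584
0.147 [ 0.55768649 -0.16106745  0.14834216] [-1.27501419  0.33493789  5.98560906] -0.6215212566201171 49.1417 0.05300333654792021
```

View pics/over.png

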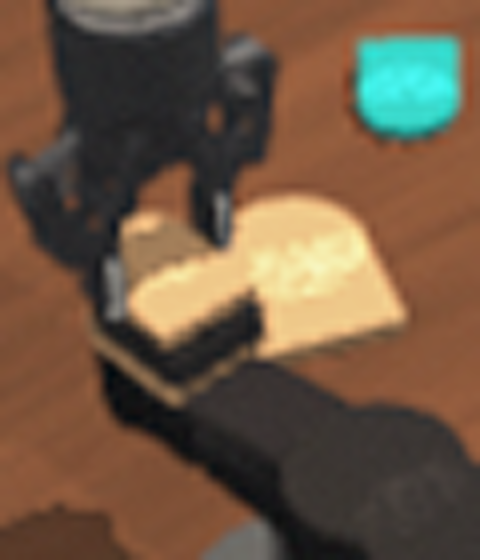

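The piece is held level just above the heel, and contact came at TCP z=0.148, which puts the heel top at about 0.151. Release and look.

```bash
python3 - <<'E'
from h import *
import pickle
H=[.5575,-.161]; grip(.066); line_to([*H,.21],.15)
reach([.42,.0,.26],down(.042-np.pi/2)); Cs=(camera("top"),camera("scene")); pickle.dump(Cs,open("t5.pkl","wb")); print(observe()["time_s"])
T,S=Cs
i=[cv2.resize(k["color"][b[1]:b[3],b[0]:b[2]],None,fx=11,fy=11,interpolation=cv2.INTER_CUBIC) for k,b in((T,(290,165,325,210)),(S,(203,195,238,240)))]
cv2.imwrite("pics/laid.png",cv2.cvtColor(np.clip(np.hstack(i)*1.3,0,255).astype(np.uint8),cv2.COLOR_RGB2BGR))
p0=[*H,.042]
for k in Cs:
    print(fit(k,lambda p:[place(D,p,.159)],p0,bx(k,place(D,p0,.159),2)))
E
```

```text
50.9667
(array([ 0.55510933, -0.16228555,  0.04370696]), np.float64(73.99387002794393))
(array([ 0.55743019, -0.16268088,  0.08866816]), np.float64(151.3996320809388))
```

View pics/laid.png

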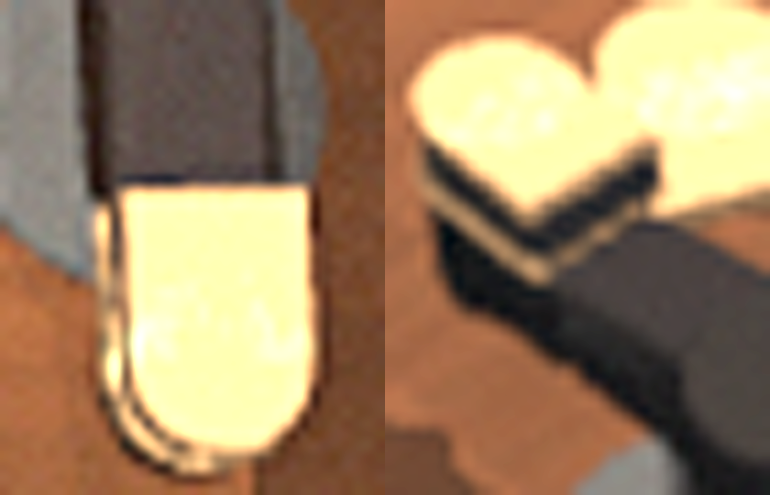

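Against the same camera's earlier view of the heel, the piece sits about 2 mm too far back and 1–1.5 mm to −y. The heel has the same outline, so closing the jaws around piece and heel together, lengthwise then crosswise with the tips about 4 mm below the heel top, will bring them flush.

```bash
python3 - <<'E'
from h import *
import pickle
H=[.559,-.1600]; y=.046
def squeeze(o,op,z,cl):
    reach([*H,.20],o); grip(op,20); f0=observe()["ft_force"][2]
    zz=z+.022; line_to([*H,zz],.12)
    while zz>z+1e-6:
        zz=max(z,zz-.0055); line_to([*H,zz],.06)
        f=observe()["ft_force"][2]-f0
        if abs(f)>3: print("CONTACT",zz,f); line_to([*H,.20],.15); return
    grip(cl,20); s=observe(); print("gap",s["finger_gap"],"f",s["ft_force"],s["time_s"])
    grip(op); line_to([*H,.20],.15)
squeeze(down(y),.085,.135,.074)
squeeze(down(y-np.pi/2),.066,.1405,.050)
reach([.42,.0,.26],down(y-np.pi/2)); Cs=(camera("top"),camera("scene")); pickle.dump(Cs,open("t6.pkl","wb")); print(observe()["time_s"])
T,S=Cs
i=[cv2.resize(k["color"][b[1]:b[3],b[0]:b[2]],None,fx=11,fy=11,interpolation=cv2.INTER_CUBIC) for k,b in((T,(290,165,325,210)),(S,(203,195,238,240)))]
cv2.imwrite("pics/laid2.png",cv2.cvtColor(np.hstack(i),cv2.COLOR_RGB2BGR))
p0=[*H,.042]
for k in Cs: print(fit(k,lambda p:[place(D,p,.159)],p0,bx(k,place(D,p0,.159),2)))
E
```

```text
gap 0.07686601953396315 f [-6.3243749   0.59571138  2.07874506] 54.6333
gap 0.0533165889874932 f [-0.38048073  0.59379162 -0.0426773 ] 58.9167
60.7333
(array([ 0.55652046, -0.16132391,  0.04275739]), np.float64(81.43605407960361))
(array([ 0.55863875, -0.16098517,  0.07561566]), np.float64(150.82013204363085))
```

View pics/laid2.png

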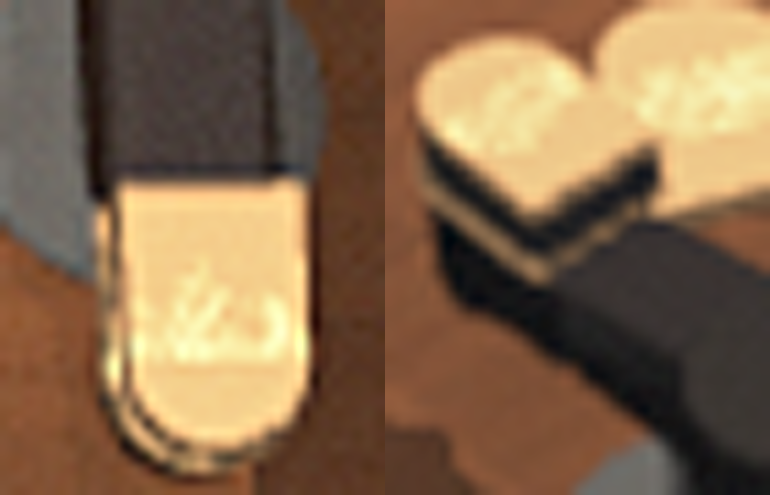

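The top-camera fit of the piece (0.5565, −0.1613) now agrees with its fit of the bare heel (0.5565, −0.1607). Both views show it flat and flush, and the gripper is clear. Handing in.

```bash
python3 - <<'E'
from h import *
import pickle
a=pickle.load(open("top0.pkl","rb"))["color"].astype(int); b=pickle.load(open("t6.pkl","rb"))[0]["color"].astype(int)
for n,(x0,y0,x1,y1) in dict(tin=(248,120,275,150),hammer=(100,155,130,232),brush=(395,185,415,245)).items(): print(n,np.abs(a-b)[y0:y1,x0:x1].mean())
print(finish_job())
E
```

```text
tin 1.7267489711934156
hammer 2.2066378066378065
brush 2.188888888888889
the job is handed in; nothing more can be done
None
```

The heel piece was slid into the corner stop, let go there, then picked up and laid flat on the shoe's heel. I handed the job in after about 61 s; the hand-in gives no verdict.

**Corner stop:** The first slide left the piece about 4 mm short of the short wall. I nudged it home with closed fingers, ending on firm stops of about 5.4 N on the side and 8.7 N on the back, and let go. The camera fits put it within about 1–2 mm of home. They also showed 1.3–2.8° of yaw that I could not confirm or rule out. I judged it to be measurement bias, since the piece had been pressed squarely on the long wall.

**Heel:** It was first laid about 2 mm too far back and 1–1.5 mm to one side. I closed the jaws around piece and heel together, lengthwise and then crosswise, to bring them flush.
- **Top camera:** the piece now matches the earlier fit of the bare heel to about 0.6 mm and 0.7°.
- **Scene camera:** position differs from that camera's own heel fit by about 2 mm. Its yaw differs by about 3°, which I put down to the larger tan piece behind it.

**Other things:** The tin, hammer and brush areas look unchanged in the before and after pictures. The gripper was clear of everything at hand-in.

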